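Sound and plug the bores of a detector phantom

ROBOT

A 6-joint arm with a two-finger parallel gripper is mounted at the origin on a cart in front of the work surface, level with it; the furniture and walls round the work are solid. World frame = base frame: x ahead of the robot, y to its left, z up, the work surface at z = 0. Lengths are in m, angles in rad, forces in N, time in s.
With the tool pointing down it reaches from about 0.3 to 0.825 m from the base axis. Payload 5.4 kg.
Tool frame: the origin (TCP) lies at the very end of the fingers, on their centre line; the grasp point (between the pads) lies 19 mm behind it; z points along the fingers, y is the line along which they close (so a half turn about z gives the same grasp; the last joint's range is limited). The gripper opens to 92 mm and grips with 3 to 60 N. Pads are 20 mm wide; open, the fingers measure 128 mm over their backs; the gripper's body (75 mm by 189 mm) begins 69 mm behind the grasp point.
Start: joints at [1.01, 0.158, 1.597, -0, 1.386, -0.21], TCP at [0.198, 0.54, 0.215] pointing down, gripper open.
Joint ranges: [-2.91, 2.91], [-0.94, 2.29], [0.18, 2.7], [-1.29, 4.43], [0.17, 2.64], [-3, 3]. Speed limits (rad/s): [2.57, 2.57, 3.14, 3.14, 3.14, 3.14].

INTERFACE

Orientations are given as a rotation vector (axis times angle).
In Python, from workcell import bot gives the robot as it stands. Calls block until the motion is done:
- bot.goto(position, orientation): joint-space move of the TCP to a pose.
- bot.line_to(position, rot=None, max_speed=0.15): straight line of the TCP; rot=None keeps the orientation; max_speed is the mean speed in m/s.
- bot.set_joints(angles): joint-space move.
- bot.set_gripper(opening, newtons=None): opening from 0.0 (shut) to 1.0 (fully open); newtons is the grip in N (None keeps the last); returns when the fingers have stopped.
- bot.hold(seconds).
- bot.inverse_kinematics(position, orientation): joint angles nearest the present ones, or None.
- bot.read_camera(name): name is "side" or "top" or "wrist"; returns a dict with "pixels" (480x640x3 uint8, blue, green, red), "fx", "fy", "cx", "cy" (pixels), "k1" (the pictures are not rectified: a ray, as slopes to the right and down, at radius r is drawn at 1 + k1 r^2 times it, then the intrinsics apply), "R" (3x3) and "t" (3): a world point X has camera coordinates R X + t. Camera axes: x right, y down, z forward; pixel columns grow to the right and rows downward; lengths in m; the calibration is good to about 2 mm. A picture is of the moment at which its call begins. There is no depth.
A pose or a line that the arm cannot do raises bot.MotionError and nothing moves.
- bot.job_done(): hands the job in; it is judged then, once.
Readings, each from a call of its own:
- bot.current_clock(): time.
- bot.current_joints(): joint angles.
- bot.current_joint_vel(): joint speeds.
- bot.current_effort(): joint torques, N m.
- bot.current_ee_pos(): TCP position.
- bot.current_tool_rot(): TCP orientation.
- bot.current_contact_force(): force on the tool from outside, world axes, zero at the start.
- bot.current_ft_torque(): the same for the moment, N m.
- bot.current_opening(): opening from 0.0 (shut) to 1.0 (fully open).
- bot.current_grip_force(): force on a finger pad.
Only numpy, scipy, OpenCV 4.12 (cv2) and the standard library are available. Lean on these libraries where they do the work, as an engineer would, in place of code of your own. Each camera call takes 0.05 s, during which the arm holds its last target. There are 200 camera calls.

TASK

Get the phantom block ready for a background measurement: wind the detector head right back with the handwheel, feel with the depth rod how deep the two bores go (the bore nearer the handwheel first) and put the rod back in its holder, then plug each bore with a plug of just that length, so that its shank is flush with the block's top face, neither sunk nor proud. Stand every plug left over upright in the plug box, one to a cell, and wind the head back over the block until its red pointer is on the red line, leaving the other things on the table alone.

Things in the scene. Friction and masses are not known exactly. Their poses are not given: they have to be found in the camera images.
- rig: fixed aluminium base plate (204 x 272 x 12 mm) with all that stands on it; origin on the table top under the midpoint between the bores, x from the near bore to the far one, y from the bores to the rod holder's end. Sand-coloured phantom block, 88 x 62 mm, flat top 54 mm above the table, two blind bores 30.6 mm wide, 48 mm apart
- bore_near (a point): centre of the mouth of the bore nearer the handwheel, level with the block's top. Each bore is 16, 24 or 32 mm deep, never both alike; which is which differs from start to start and has to be felt
- bore_far (a point): centre of the mouth of the other bore, level with the block's top face
- wheel (a joint): black handwheel, rad, anticlockwise from above; rack and pinion move the head 30 mm per rad. At 0 the head's red pointer is on the scale's red line and the head (black disc on an aluminium bridge, bridge underside 94 mm, top 120 mm above the table) covers the bores; anticlockwise it moves off along the rig's -y to the stop at 3.7. Light friction, stays where left
- wheel_grip (a point): centre of the handwheel's rim, 96 mm above the table; rim 56 mm in diameter and 11 mm thick, free below down to the pinion 36 mm above the table, so that it can be gripped across its diameter from above and turned, about 1.2 rad a grasp
- rod_grip (a point): centre of the depth rod's black grip (16 mm diameter, 40 mm long, z along the rod, pointing up in the holder). Below the grip is a bare steel rod, 8 mm diameter, 56 mm long. It stands upright in its holder with the lower shoulder of the grip resting on the holder's top, 72 mm above the table
- rod_tip (a point): the flat lower end of the depth rod, 76 mm below the centre of the grip
- rod_holder (a point): centre of the mouth of the rod holder: grey block 30 x 30 mm, 60 mm high on the base plate, with a 12 mm hole 60 mm deep
- plug_box: blue open box, loose, about 0.45 kg, 45 x 128 x 24 mm, with three cells in a row along its y, each 38 mm wide both ways, dividers and floor 3.5 mm; origin under its centre
- cell_0 (a point): centre of the inner floor of cell 0 of the plug box
- cell_1 (a point): centre of the inner floor of cell 1 of the plug box
- cell_2 (a point): centre of the inner floor of cell 2 of the plug box
- plug_s1_mid (a point): short plug, blue cap: smooth sand-coloured shank 28 mm in diameter and 16 mm long, on it a black pull stem 10 mm in diameter and 34 mm long, its top third coloured; 50 mm high in all. Point half-way up, 25 mm above its foot, z along the plug towards the stem. Stands upright on its foot on the table
- plug_m1_mid (a point): middle plug, yellow cap: smooth sand-coloured shank 28 mm in diameter and 24 mm long, on it a black pull stem 10 mm in diameter and 34 mm long, its top third coloured; 58 mm high in all. Point half-way up, 29 mm above its foot, z along the plug towards the stem. Stands upright on its foot on the table
- plug_l1_mid (a point): long plug, red cap: smooth sand-coloured shank 28 mm in diameter and 32 mm long, on it a black pull stem 10 mm in diameter and 34 mm long, its top third coloured; 66 mm high in all. Point half-way up, 33 mm above its foot, z along the plug towards the stem. Stands upright on its foot on the table
- plug_s2_mid (a point): short plug, blue cap: smooth sand-coloured shank 28 mm in diameter and 16 mm long, on it a black pull stem 10 mm in diameter and 34 mm long, its top third coloured; 50 mm high in all. Point half-way up, 25 mm above its foot, z along the plug towards the stem. Stands upright on its foot on the table (may be absent)
- plug_m2_mid (a point): middle plug, yellow cap: smooth sand-coloured shank 28 mm in diameter and 24 mm long, on it a black pull stem 10 mm in diameter and 34 mm long, its top third coloured; 58 mm high in all. Point half-way up, 29 mm above its foot, z along the plug towards the stem. Stands upright on its foot on the table (may be absent)
- plug_l2_mid (a point): long plug, red cap: smooth sand-coloured shank 28 mm in diameter and 32 mm long, on it a black pull stem 10 mm in diameter and 34 mm long, its top third coloured; 66 mm high in all. Point half-way up, 33 mm above its foot, z along the plug towards the stem. Stands upright on its foot on the table (may be absent)
- battery: 9 V block battery, 26 x 50 x 18 mm, lying on the table, not part of the job; origin under its centre
- tee: coaxial tee connector, 24 x 38 x 15 mm, on the table, not part of the job; origin under its centre
- pencil_eraser: white eraser, 19 x 42 x 11 mm, on the table, not part of the job; origin under its centre
Things that resemble listed ones, but are neither listed nor needed, are in the scene too. Leave any green or purple look-alike of the part that bears plug_s1_mid alone.

How it is judged:
By the outcome, as a careful person would: the job done as asked, in the order asked, and still so for the second after the job is handed in, with the robot touching nothing.
Of plug_s2, plug_m2, plug_l2 only 1 to 2 are there at a start; the rules pass over those that are not, and their reading is None.
At some moment in a run one of plug_box, plug_s1, plug_m1, plug_l1, plug_s2, plug_m2, plug_l2 may be knocked a few centimetres aside while the robot is not near it.
It also fails if it takes over 208 s, if anything falls off the work surface, if the arm or the gripper's body presses on something with over 40 N, if the wrist force passes 120 N, or if a joint passes its speed limit or range.

## Working session

There is one attempt and no reset: what is moved stays moved. The work goes in short steps, each a Python script; the robot and the scene stay as the last script left them, time stands still between calls to the robot, and variables do not carry over. Pictures are saved under pics/ and viewed, at most 14 in all, crops included, and the job is handed in when it is done.

```bash
ls; mkdir -p pics
python3 - <<'E'
from workcell import bot
import cv2, numpy as np
for n in ("top","side"):
    c=bot.read_camera(n); cv2.imwrite(f"pics/{n}0.png",c["pixels"])
    print(n,c["fx"],c["fy"],c["cx"],c["cy"],c["k1"],np.round(c["R"],4).tolist(),np.round(c["t"],4).tolist(), (-np.array(c["R"]).T@c["t"]).round(3))
print(bot.current_clock(),bot.current_tool_rot())
E
```

```text
pics
top 563.7589758831315 563.7589758831315 324.9312764057139 249.37654705251373 -0.08622057504577042 [[0.0766, -0.997, -0.0056], [-0.9768, -0.0739, -0.2008], [0.1998, 0.0209, -0.9796]] [-0.1434, 0.5078, 1.1278] [ 0.282 -0.129  1.206]
side 554.9061737768001 554.9061737768001 331.099477720243 231.04014598938298 -0.014191584767740663 [[0.8404, -0.542, -0.0015], [-0.2598, -0.4004, -0.8788], [0.4757, 0.7389, -0.4772]] [-0.4694, 0.1552, 1.0105] [-0.046 -0.939  0.618]
0.1 [-5.48094602e-01 -3.09277119e+00  2.39427715e-03]
```

View pics/top0.png

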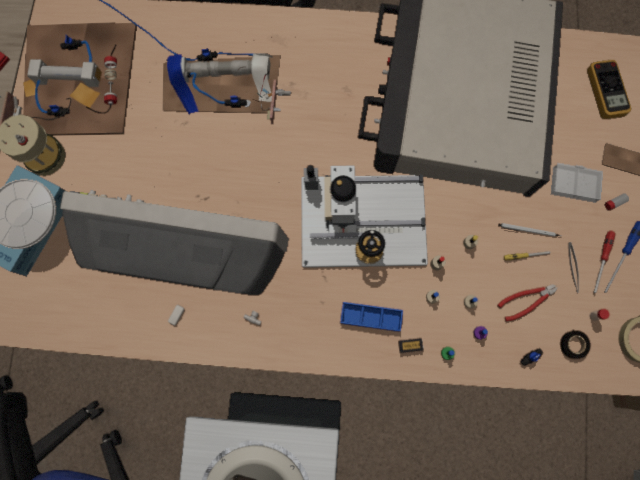

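View pics/side0.png

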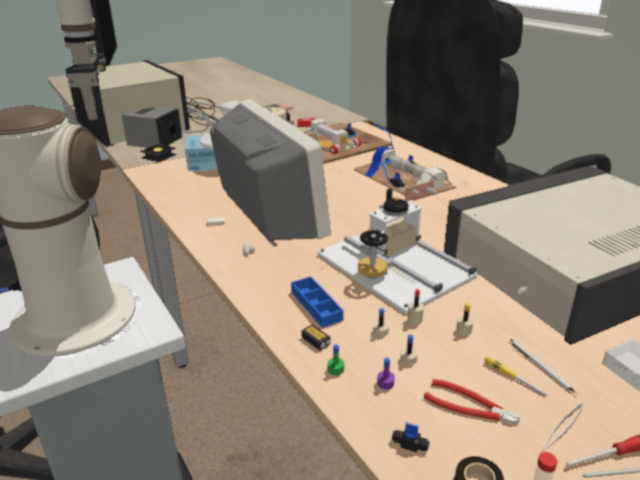

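The top view shows the rig plate centred near (365,222), with the wheel at (371,243), the head at (343,190) and the rod grip at (311,175). The box is at (372,317).

Candidates for plugs:
- **Real plugs:** red (438,263), yellow (470,242), blue (433,297) and blue (470,301).
- **Look-alikes to leave:** purple (481,333) and green (447,353).
- **Other red objects:** (603,315) and (618,201). These aren't plugs.

I'll check this in one close crop.

```bash
cat > h.py <<'E'
from workcell import bot
import cv2, numpy as np
from scipy.spatial.transform import Rotation as Rn
def K(c): return np.array([[c["fx"],0,c["cx"]],[0,c["fy"],c["cy"]],[0,0,1.]])
def cast(c,px,z):
    "pixels (n,2) -> world points on the plane at height z"
    s=cv2.undistortPoints(np.array(px,float).reshape(-1,1,2),K(c),np.array([c["k1"],0,0,0,0.])).reshape(-1,2)
    R=np.array(c["R"]); o=-R.T@np.array(c["t"])
    d=np.c_[s,np.ones(len(s))]@R
    return o+d*((z-o[2])/d[:,2])[:,None]
def proj(c,X):
    R=np.array(c["R"]); rv=cv2.Rodrigues(R)[0]
    return cv2.projectPoints(np.array(X,float).reshape(-1,1,3),rv,np.array(c["t"],float),K(c),np.array([c["k1"],0,0,0,0.]))[0].reshape(-1,2)
HSV={"blue":((100,120,60),(125,255,255)),"yellow":((22,130,90),(34,255,255)),"red":((0,150,80),(6,255,255))}
def blobs(img,col,amin=8):
    h=cv2.cvtColor(img,cv2.COLOR_BGR2HSV); m=cv2.inRange(h,*map(np.array,HSV[col]))
    if col=="red": m|=cv2.inRange(h,np.array((174,150,80)),np.array((180,255,255)))
    n,_,st,ce=cv2.connectedComponentsWithStats(m)
    return [(int(st[i,4]),ce[i].round(1).tolist()) for i in range(1,n) if st[i,4]>=amin]
def rot(yaw):
    "tool down; tool y axis (closing line) along world angle yaw"
    y=np.array([np.cos(yaw),np.sin(yaw),0]); z=np.array([0,0,-1.]); x=np.cross(y,z)
    return Rn.from_matrix(np.c_[x,y,z]).as_rotvec()
E
python3 - <<'E'
from h import *
c=bot.read_camera("top"); im=c["pixels"]
cv2.imwrite("pics/crop1.png",cv2.resize(im[150:370,290:510],(600,600),interpolation=cv2.INTER_CUBIC))
for col in HSV: print(col,[b for b in blobs(im,col,5) if 290<b[1][0]<560 and b[1][1]>150])
print("plug caps z~.06",cast(c,[[438,262],[473,239],[433,295],[473,299]],.055).round(3).tolist())
print("wheel",cast(c,[[371.5,243]],.1).round(3),"rod",cast(c,[[311,171]],.11).round(3))
print("plate",cast(c,[[301,177],[424,175],[427,266],[304,268]],.012).round(3).tolist())
E
```

```text
blue [(12, [435.6, 294.2]), (12, [474.3, 299.5]), (1250, [371.3, 316.5]), (19, [484.4, 331.2]), (20, [451.0, 352.5]), (58, [534.1, 355.6])]
yellow [(13, [474.6, 237.4]), (40, [521.5, 255.1]), (36, [508.6, 256.8])]
red [(14, [441.5, 258.5]), (183, [519.0, 295.4]), (197, [526.8, 309.2])]
plug caps z~.06 [[0.507, -0.341, 0.055], [0.562, -0.413, 0.055], [0.438, -0.333, 0.055], [0.436, -0.416, 0.055]]
wheel [[ 0.527 -0.198  0.1  ]] rod [[ 0.666 -0.065  0.11 ]]
plate [[0.685, -0.038, 0.012], [0.711, -0.311, 0.012], [0.505, -0.325, 0.012], [0.481, -0.062, 0.012]]
```

View pics/crop1.png

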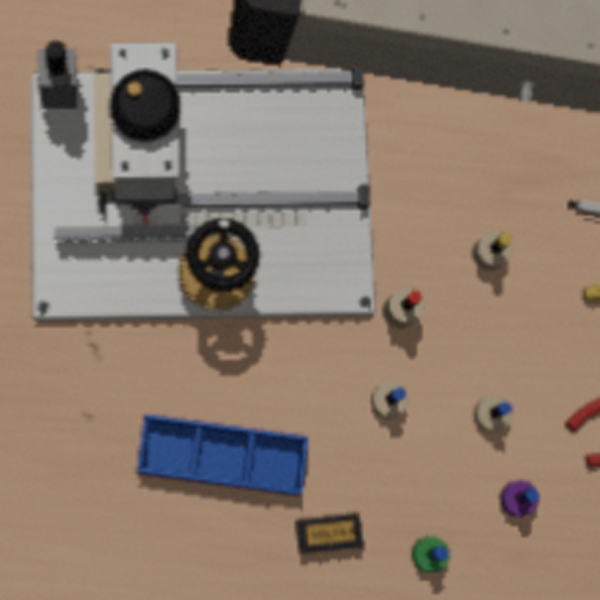

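The crop confirms the choice: four sand-shank plugs, red at crop (405,305), yellow (493,250), blue (390,400) and blue (493,412). The purple and green ones are decoys. The plate's sides cast to 274 and 205 mm, which matches its stated size, and the rig yaw is about 0.1. I'll raise the arm clear and take a look from the wrist camera.

Run:
```python
from h import *
p=bot.current_ee_pos(); bot.line_to([p[0]*.8,p[1]*.8,.45],max_speed=.3)
for yaw in (1.66,1.66-np.pi):
    q=bot.inverse_kinematics([.58,-.2,.42],rot(yaw)); print(yaw,None if q is None else np.round(q,2))
bot.goto([.56,-.2,.42],rot(1.66))
c=bot.read_camera("wrist"); cv2.imwrite("pics/w1.png",c["pixels"])
print(bot.current_clock(),np.round(bot.current_joints(),2),(-np.array(c["R"]).T@c["t"]).round(3),np.round(c["R"],2).tolist(),c["fx"],c["k1"])
for col in HSV: print(col,blobs(c["pixels"],col,30))
```

```text
1.66 [-0.53  0.22  1.13 -0.    1.79 -2.19]
-1.4815926535897932 [-0.53  0.22  1.13 -0.    1.79  0.95]
3.875 [-0.54  0.17  1.19  0.    1.79 -2.21] [ 0.477 -0.207  0.59 ] [[-0.09, 1.0, -0.0], [0.95, 0.09, 0.29], [0.29, 0.03, -0.96]] 426.7730929262088 0.030875762134832944
blue [(4380, [320.5, 27.4]), (55, [137.8, 50.5]), (58, [208.7, 62.4]), (68, [577.1, 367.4])]
yellow [(267, [77.3, 134.2]), (47, [143.4, 163.9])]
red [(797, [47.8, 36.6]), (766, [62.6, 63.6]), (61, [199.1, 126.1])]
```

View pics/w1.png

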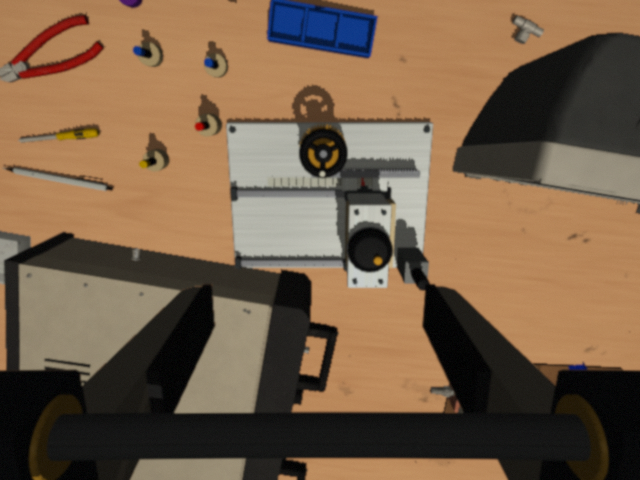

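The wrist view shows the wheel rim at (323,153), the rig plate with its upper corners at (228,121) and (432,121), the head disc at (370,248) and the rod grip at (418,272). I'll descend over the wheel for one close look.

Run:
```python
from h import *
c=bot.read_camera("wrist")
print("wheel",cast(c,[[323,153]],.1015).round(4),"plate",cast(c,[[228,121],[432,122],[237,266]],.012).round(4).tolist(),"bridge top corners",cast(c,[[345,205],[394,206],[388,288],[348,287]],.12).round(4).tolist())
w=cast(c,[[323,153]],.1015)[0]
# stand so that the camera looks at the wheel
bot.line_to([w[0]+.02,w[1],.24],rot=rot(1.66),max_speed=.3)
c=bot.read_camera("wrist"); cv2.imwrite("pics/w2.png",c["pixels"])
print(bot.current_clock(),proj(c,[[*w[:2],.1015]]))
```

```text
wheel [[ 0.5274 -0.1975  0.1015]] plate [[0.5072, -0.3228, 0.012], [0.4844, -0.058, 0.012], [0.7083, -0.3043, 0.012]] bridge top corners [[0.5806, -0.1678, 0.12], [0.5768, -0.1128, 0.12], [0.6768, -0.1056, 0.12], [0.6799, -0.1533, 0.12]]
4.725 [[322.38594424 194.45635406]]
```

View pics/w2.png

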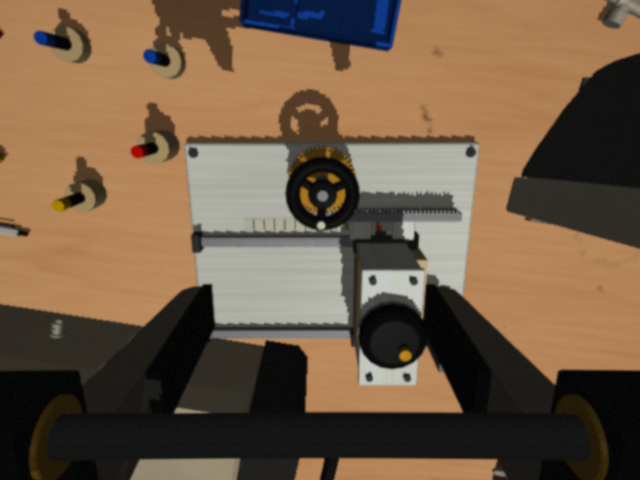

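Predicted and seen wheel centres agree to within about 1 px, giving wheel = (0.527, -0.1975). The bridge's near edge is about 56 mm from the wheel axis in rig x, which leaves clearance for ±0.63 rad about the rig's y. Winding back now in three regrasps.

```bash
cat >> h.py <<'E'
W=np.array([.5274,-.1977]); YB=-1.48
def turn(dyaw):
    q=list(bot.current_joints()); q[5]-=dyaw; bot.set_joints(q)
def st(tag=""): print(tag,"t",round(bot.current_clock(),2),"p",np.round(bot.current_ee_pos(),4),"F",np.round(bot.current_contact_force(),1),"Tz",round(bot.current_ft_torque()[2],2),"op",round(bot.current_opening(),3))
E
python3 - <<'E'
from h import *
a=.63
bot.set_gripper(.75,20)
bot.goto([*W,.16],rot(YB-a)); bot.line_to([*W,.077],max_speed=.12); st()
for i in range(3):
    bot.set_gripper(.4,20); st("grip")
    turn(2*a if i<2 else 2*a-.06); st("turned")
    if i<2: bot.set_gripper(.75); turn(-2*a)
E
```

```text
t 9.22 p [ 0.528  -0.1981  0.0778] F [-0.5  0.1 -0.4] Tz -0.02 op 0.749
grip t 9.57 p [ 0.5286 -0.1973  0.0781] F [2.9 4.5 2.7] Tz -0.08 op 0.603
turned t 10.72 p [ 0.5285 -0.1966  0.078 ] F [1.1 5.5 0.7] Tz 0.01 op 0.601
grip t 12.62 p [ 0.5288 -0.1973  0.0781] F [0.9 2.5 0.6] Tz 0.01 op 0.604
turned t 13.77 p [ 0.5287 -0.1965  0.0781] F [0.7 4.6 1.9] Tz 0.07 op 0.604
grip t 15.67 p [ 0.5289 -0.1974  0.0781] F [1.9 2.3 0.3] Tz -0.0 op 0.601
turned t 16.77 p [ 0.5288 -0.1965  0.0781] F [0.4 5.1 1. ] Tz 0.1 op 0.601
```

Run:
```python
from h import *
turn(.06); st("a"); turn(.06); st("b")
print(bot.current_joints()[5])
bot.set_gripper(.75); p=bot.current_ee_pos(); bot.line_to([p[0],p[1],.2],max_speed=.2)
bot.goto([.62,-.12,.27],rot(1.66))
c=bot.read_camera("wrist"); cv2.imwrite("pics/w3.png",c["pixels"]); st()
```

```text
a t 17.02 p [ 0.5287 -0.1965  0.0781] F [-0.2  3.3  0.5] Tz -0.39 op 0.601
b t 17.27 p [ 0.5285 -0.1966  0.078 ] F [-0.6  1.9  1.4] Tz -0.43 op 0.604
0.22278453205766935
 t 20.43 p [ 0.6198 -0.1201  0.2696] F [-0.4  0.5  0.3] Tz -0.0 op 0.752
```

View pics/w3.png

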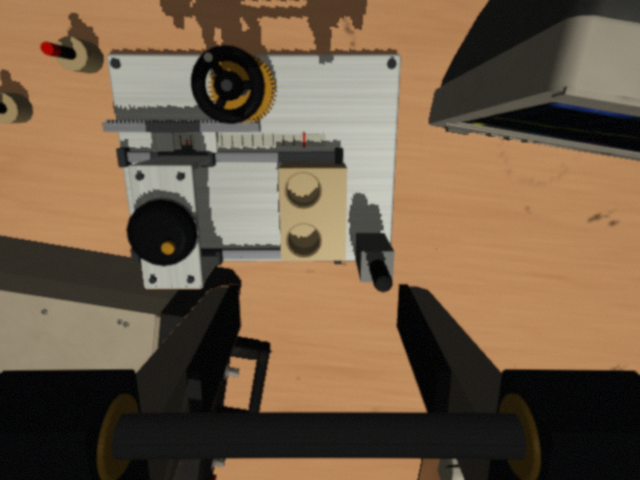

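The head is back against the stop, with the torque slipping at the grip. The block is clear, with its top at (278–346,165–258) and bores at (303,189) and (303,239). The rod grip top is at (384,283).

Run:
```python
from h import *
c=bot.read_camera("wrist"); im=c["pixels"]; h=cv2.cvtColor(im,cv2.COLOR_BGR2HSV)
m=cv2.inRange(h[155:270,265:360],np.array((15,60,150)),np.array((30,255,255)))
m=cv2.morphologyEx(m,cv2.MORPH_OPEN,np.ones((3,3)))
cs=max(cv2.findContours(m,cv2.RETR_EXTERNAL,2)[0],key=cv2.contourArea)
bx=cv2.boxPoints(cv2.minAreaRect(cs))+[265,155]; print("box",bx.round(1).tolist())
B=cast(c,bx,.054); print(B.round(4).tolist(),"centre",B.mean(0).round(4),"sides",np.linalg.norm(np.diff(B,axis=0),axis=1).round(4))
b=cast(c,[[303,189],[303,239]],.054); print("bores",b.round(4).tolist(),np.linalg.norm(b[1]-b[0]),b.mean(0))
pl=cast(c,[[111,54],[399,55]],.012); print("plate",pl.round(4).tolist())
print("rodtop",cast(c,[[384,283]],.112).round(4))
sub=im[220:300,345:405]
cv2.imwrite("pics/w3c.png",cv2.resize(im[150:300,265:415],(600,600),interpolation=cv2.INTER_CUBIC))
```

```text
box [[279.0, 169.0], [346.0, 169.0], [346.0, 267.0], [279.0, 267.0]]
[[0.5938, -0.1584, 0.054], [0.5884, -0.0984, 0.054], [0.6821, -0.0882, 0.054], [0.6878, -0.1526, 0.054]] centre [ 0.638  -0.1244  0.054 ] sides [0.0602 0.0942 0.0646]
bores [[0.61, -0.1355, 0.054], [0.6576, -0.1317, 0.054]] 0.047771583029015886 [ 0.63377156 -0.13360286  0.054     ]
plate [[0.5096, -0.3209, 0.012], [0.486, -0.0579, 0.012]]
rodtop [[ 0.6715 -0.0613  0.112 ]]
```

View pics/w3c.png

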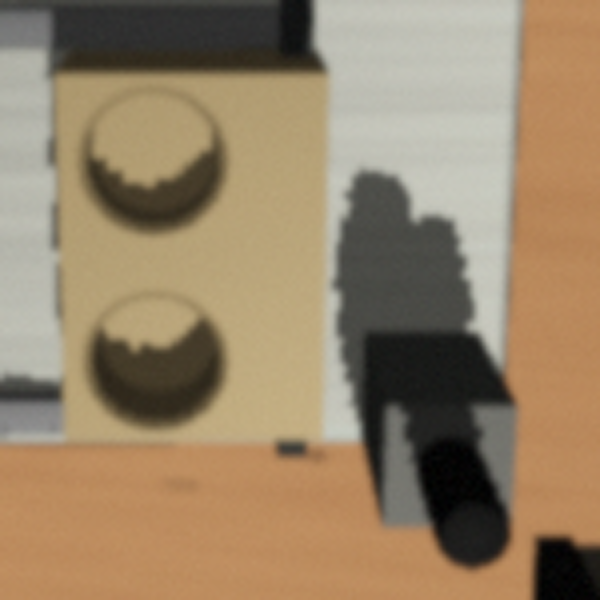

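Run:
```python
from h import *
c=bot.read_camera("wrist"); t=bot.read_camera("top")
print("bores",cast(c,[[303.1,189.6],[303.9,239.1]],.054).round(4).tolist())
print("rodtop",cast(c,[[382.4,283.4]],.112).round(4),"holder top",cast(c,[[376.9,265.6]],.072).round(4))
for z in (0,.1,.15,.2,.25,.3):
    print(z,"top (287,240),(281,228)",cast(t,[[287,240],[281,228]],z).round(3)[:,:2].tolist(),"wr (432,122),(455,125)(555,97)",cast(c,[[432,122],[555,97]],z).round(3)[:,:2].tolist())
cv2.imwrite("pics/mon.png",cv2.resize(t["pixels"][170:310,50:330],(800,400)))
```

```text
bores [[0.6106, -0.1354, 0.054], [0.6577, -0.1309, 0.054]]
rodtop [[ 0.6721 -0.0626  0.112 ]] holder top [[ 0.6715 -0.062   0.072 ]]
0 top (287,240),(281,228) [[0.542, -0.019], [0.568, -0.003]] wr (432,122),(455,125)(555,97) [[0.542, -0.014], [0.509, 0.099]]
0.1 top (287,240),(281,228) [[0.521, -0.028], [0.545, -0.014]] wr (432,122),(455,125)(555,97) [[0.541, -0.04], [0.516, 0.048]]
0.15 top (287,240),(281,228) [[0.51, -0.032], [0.533, -0.019]] wr (432,122),(455,125)(555,97) [[0.54, -0.053], [0.519, 0.022]]
0.2 top (287,240),(281,228) [[0.499, -0.037], [0.521, -0.024]] wr (432,122),(455,125)(555,97) [[0.54, -0.066], [0.522, -0.004]]
0.25 top (287,240),(281,228) [[0.488, -0.042], [0.509, -0.029]] wr (432,122),(455,125)(555,97) [[0.539, -0.079], [0.525, -0.03]]
0.3 top (287,240),(281,228) [[0.477, -0.046], [0.497, -0.034]] wr (432,122),(455,125)(555,97) [[0.539, -0.092], [0.528, -0.056]]
```

View pics/mon.png

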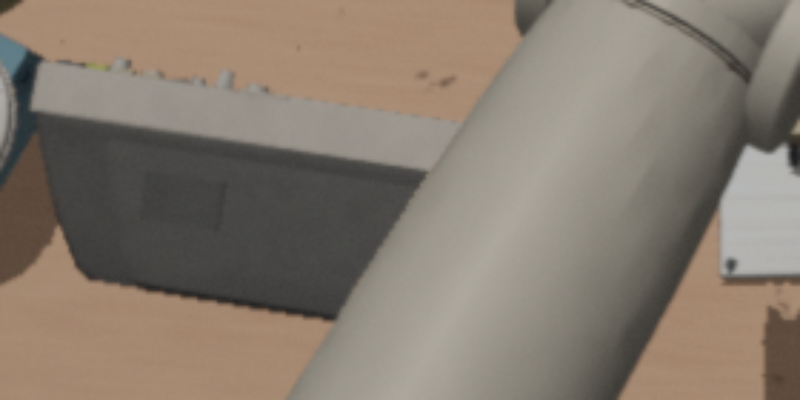

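Bores are 47–48 mm apart as they should be, and both sightings of the rod agree on (0.672,-0.0623). The monitor corner near (0.54,-0.02) is clear of a grasp closed along the rig's x. Taking the rod and feeling both bores, near one first.

```bash
cat >> h.py <<'E'
YR=.09
BN=np.array([.6106,-.1352]); BF=np.array([.6581,-.1311])
def lower(z1,step=.0015,thr=4.,speed=.03):
    "lower in steps until the upward force rises by thr or z1 is reached"
    p=np.array(bot.current_ee_pos()); x,y=LAST[0]
    f0=bot.current_contact_force()[2]; z=p[2]
    while z>z1:
        z-=step; bot.line_to([x,y,z],max_speed=speed)
        f=bot.current_contact_force()[2]-f0
        if f>thr: break
    return z,bot.current_ee_pos()[2],f
LAST=[None]
def to(xy,z,speed=.25,rotv=None):
    LAST[0]=(xy[0],xy[1]); bot.line_to([xy[0],xy[1],z],rot=rotv,max_speed=speed)
E
python3 - <<'E'
from h import *
H=np.array([.6718,-.0623])
bot.set_gripper(.38,25)
bot.goto([*H,.16],rot(YR)); to(H,.078,.15); st("pre")
bot.set_gripper(.05,25); st("grip")
z0=bot.current_ee_pos()[2]; p0=bot.current_ee_pos()
to(H,.155,.2); st("lift")
for n,b in (("near",BN),("far",BF)):
    to(b,.155); to(b,.112,.15); bot.hold(.2)
    r=lower(.072); tip=r[1]-(z0-.016)
    print(n,np.round(r,4),"tip z",round(tip,4),"depth mm",round((.054-tip)*1e3,1)); st()
    to(b,.155,.2)
np.save("rod.npy",p0)
E
```

```text
pre t 23.43 p [ 0.6725 -0.0625  0.079 ] F [ 0.5 -0.4  0.1] Tz 0.06 op 0.381
grip t 23.86 p [ 0.6725 -0.0625  0.0792] F [-0.4  0.9  4.1] Tz 0.02 op 0.166
lift t 24.39 p [ 0.6712 -0.0621  0.1539] F [-0.9 -0.4 -1.8] Tz 0.01 op 0.162
near [0.1    0.1012 6.338 ] tip z 0.038 depth mm 16.0
 t 27.81 p [ 0.611  -0.1354  0.1012] F [-1.1  0.8  5.2] Tz 0.03 op 0.166
far [0.0911 0.0931 8.7086] tip z 0.03 depth mm 24.0
 t 32.96 p [ 0.6588 -0.1314  0.0931] F [-2.   0.5  8.6] Tz -0.01 op 0.165
```

Near is 16 mm and far is 24 mm. Returning the rod, then looking at the plugs.

Run:
```python
from h import *
H=np.load("rod.npy")[:2]-[.0006,.0002]
to(H,.155); to(H,.1,.1); bot.hold(.2); st("half")
r=lower(.0775,thr=3); print(r); st("down")
bot.set_gripper(.38); st("open"); to(H,.17,.2)
bot.goto([.55,-.31,.3],rot(1.66)); 
c=bot.read_camera("wrist"); cv2.imwrite("pics/w4.png",c["pixels"]); st()
for col in HSV: print(col,blobs(c["pixels"],col,30))
```

```text
half t 34.75 p [ 0.6725 -0.0629  0.101 ] F [ 0.3  0.3 -1.1] Tz -0.01 op 0.168
(np.float64(0.07850842806093274), np.float64(0.07914669709911187), np.float64(4.249355177034103))
down t 38.5 p [ 0.6723 -0.0628  0.0791] F [-0.9 -0.4  3.2] Tz -0.05 op 0.169
open t 38.98 p [ 0.6719 -0.0627  0.0783] F [-0.5  0.7 -0.9] Tz 0.01 op 0.38
 t 41.38 p [ 0.5501 -0.3095  0.2992] F [0.7 0.1 0. ] Tz -0.01 op 0.381
blue [(6400, [433.9, 29.1]), (108, [271.7, 30.9]), (103, [207.2, 59.7])]
yellow [(400, [121.8, 162.3]), (79, [208.7, 201.1])]
red [(1277, [89.9, 42.0]), (1197, [107.8, 75.5]), (88, [282.7, 154.7])]
```

View pics/w4.png

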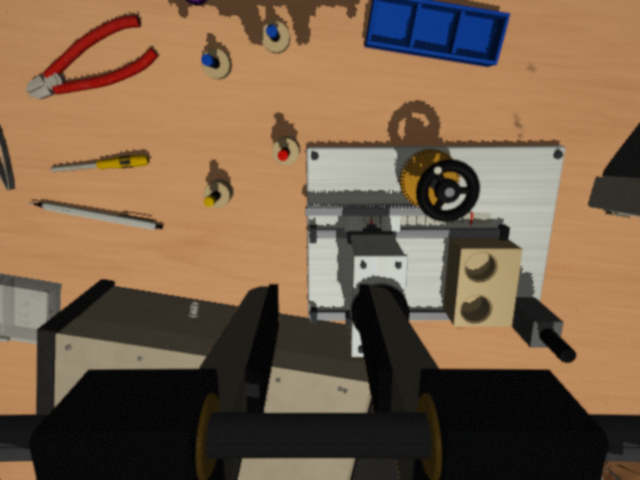

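```bash
cat >> h.py <<'E'
HT={"blue":.050,"yellow":.058,"red":.066}
def plugs(c,amin=30,amax=350):
    out=[]
    for col in HSV:
        for a,px in blobs(c["pixels"],col,amin):
            if a<amax: out.append((col,a,px,cast(c,[px],HT[col]-.004)[0][:2].round(4)))
    return out
E
python3 - <<'E'
from h import *
c=bot.read_camera("wrist")
for p in plugs(c): print(p)
print("box rim corners",cast(c,[[370,0],[509,13],[497,66],[365,45]],.024).round(4).tolist())
t=bot.read_camera("top"); cv2.imwrite("pics/t2.png",t["pixels"])
for p in plugs(t,5,25): print("top",p)
E
```

```text
('blue', 109, [271.8, 30.7], array([ 0.4071, -0.3645]))
('blue', 106, [207.2, 59.5], array([ 0.4363, -0.4219]))
('yellow', 83, [208.9, 200.8], array([ 0.566 , -0.4169]))
('red', 87, [282.8, 154.5], array([ 0.5134, -0.3466]))
box rim corners [[0.3704, -0.278, 0.024], [0.3704, -0.1483, 0.024], [0.4159, -0.1492, 0.024], [0.4082, -0.2779, 0.024]]
top ('blue', 10, [65.7, 39.6], array([0.9765, 0.5453]))
top ('blue', 13, [69.8, 40.0], array([0.9758, 0.535 ]))
top ('blue', 24, [205.8, 53.3], array([0.9568, 0.2044]))
top ('blue', 5, [188.0, 59.0], array([0.9398, 0.2438]))
top ('blue', 10, [233.5, 96.6], array([0.8521, 0.1275]))
top ('blue', 8, [53.0, 105.8], array([0.8057, 0.5419]))
top ('blue', 24, [54.2, 109.4], array([0.7969, 0.5373]))
top ('blue', 12, [474.3, 299.5], array([ 0.4359, -0.4212]))
top ('blue', 13, [446.5, 311.4], array([ 0.407 , -0.3642]))
top ('blue', 14, [484.9, 331.3], array([ 0.3718, -0.4451]))
top ('blue', 13, [451.4, 352.6], array([ 0.3238, -0.3775]))
top ('blue', 11, [49.1, 478.6], array([0.0065, 0.4136]))
top ('red', 13, [3.1, 60.8], array([0.9064, 0.6792]))
top ('red', 7, [388.4, 59.3], array([ 0.9612, -0.2135]))
```

One blue plug has been knocked to (0.407,-0.3645). The wrist and top cameras agree on that, and the other plugs have not moved. I'll grasp the other blue one at (0.436,-0.4215), squeezing it along two perpendicular lines to centre it. Then I'll view it from the same offset as for the bores to calibrate the camera.

```bash
cat >> h.py <<'E'
def centre(xy,shank,op=.4):
    "squeeze the stem along y, then along x, leaving it gripped; returns TCP xy"
    z=shank+.006
    bot.set_gripper(op,10); bot.goto([*xy,z+.07],rot(YB)); to(xy,z,.15)
    bot.set_gripper(.05,10); a=bot.current_ee_pos(); bot.set_gripper(op)
    to(xy,z+.045,.2)
    q=bot.inverse_kinematics([*xy,z+.045],rot(YR)); bot.set_joints(q); to(xy,z,.15)
    bot.set_gripper(.05,25); st("gripped"); return np.array(bot.current_ee_pos())
def look(xy,z=.25,back=.05):
    "camera look with the point about mid-picture"
    bot.goto([xy[0]+back,xy[1],z],rot(1.66)); return bot.read_camera("wrist")
E
python3 - <<'E'
from h import *
B=np.array([.4361,-.4216])
p=centre(B,.016); print(p)
bot.set_gripper(.25); to(B,.1,.2)
c=look(B); cv2.imwrite("pics/w5.png",c["pixels"]); print([x for x in plugs(c,30,500)])
m=cv2.inRange(cv2.cvtColor(c["pixels"],cv2.COLOR_BGR2HSV),np.array((15,40,120)),np.array((30,140,255)))
o=np.array([BN,BF]).mean(0); c=look(o,.25+.04); cv2.imwrite("pics/w6.png",c["pixels"]); st()
print(proj(c,[[*BN,.054],[*BF,.054]]).round(1).tolist())
u=proj(c,[[*o,.054]])[0].astype(int); print(u)
cv2.imwrite("pics/w6c.png",cv2.resize(c["pixels"][u[1]-50:u[1]+50,u[0]-50:u[0]+50],(600,600),interpolation=cv2.INTER_CUBIC))
E
```

```text
gripped t 48.6 p [ 0.4364 -0.422   0.0228] F [ 0.  -0.3  3.7] Tz 0.02 op 0.102
[ 0.43644378 -0.42204591  0.02275813]
[('blue', 145, [393.7, 5.8], array([ 0.324 , -0.3769])), ('blue', 104, [393.8, 118.5], array([ 0.4069, -0.3648])), ('blue', 94, [322.1, 147.8], array([ 0.4361, -0.4224])), ('yellow', 360, [215.4, 243.6], array([ 0.5277, -0.5099])), ('yellow', 85, [315.5, 291.7], array([ 0.5666, -0.4167])), ('red', 105, [400.9, 247.3], array([ 0.5141, -0.346 ])), ('red', 127, [5.0, 350.6], array([ 0.6467, -0.6994]))]
 t 52.32 p [ 0.6838 -0.1348  0.2897] F [0.6 0.  0.2] Tz -0.04 op 0.252
[[325.3, 117.8], [325.0, 170.2]]
[325 144]
```

View pics/w6c.png

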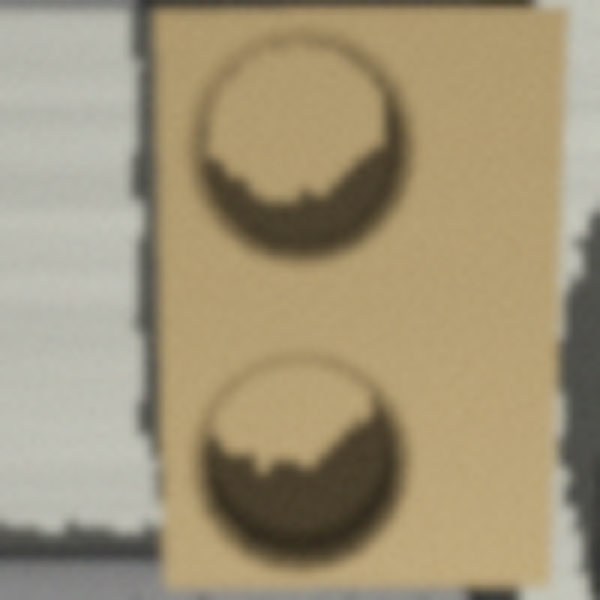

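View pics/w5.png

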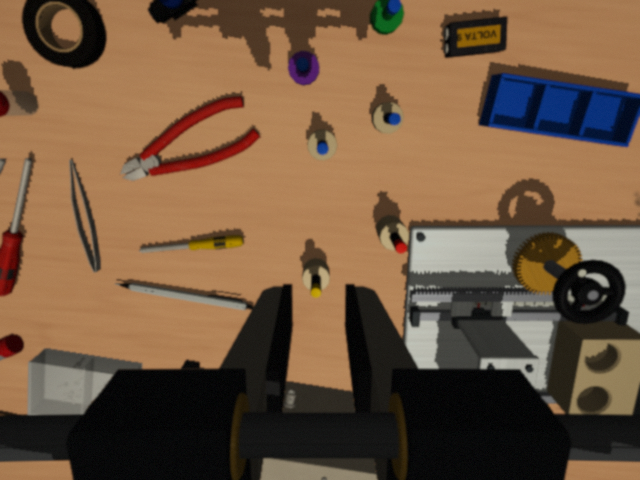

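Vision agrees with the centred grip to under 0.5 mm. In the crop the bores are at (324.8,117.9) and (325.0,170.3), against predicted (325.3,117.8) and (325.0,170.2). Inserting the short plug in the near bore.

```bash
cat >> h.py <<'E'
def insert(zg,bore,depth):
    "zg: TCP z when the foot was at 0"
    p=bot.current_ee_pos(); to(p[:2],zg+.16,.3); to(bore,zg+.16,.3); to(bore,zg+.062,.2); bot.hold(.2)
    f0=bot.current_contact_force()[2]
    offs=[(0,0)]+[(r*np.cos(a),r*np.sin(a)) for r in (.001,.002) for a in np.arange(0,6.2,np.pi/3)]
    for o in offs:
        xy=np.array(bore)+o; LAST[0]=tuple(xy)
        z=bot.current_ee_pos()[2]
        if z<zg+.056: to(xy,zg+.056,.1)
        z=zg+.056
        while z>zg+.054-depth-.003:
            z-=.002; bot.line_to([*xy,z],max_speed=.05)
            if bot.current_contact_force()[2]-f0>5: break
        foot=bot.current_ee_pos()[2]-zg; print("off",np.round(o,4),"foot",round(foot,4)); 
        if foot<.054-depth+.003: st("in"); return True
    return False
def release():
    bot.set_gripper(.25); p=bot.current_ee_pos(); to(p[:2],p[2]+.11,.25)
E
python3 - <<'E'
from h import *
B=np.array([.4361,-.4221])
bot.goto([*B,.09],rot(YR)); to(B,.022,.15); bot.set_gripper(.05,25); st(); zg=bot.current_ee_pos()[2]
if insert(zg,[.6106,-.1355],.016): release(); st()
E
```

```text
t 54.86 p [ 0.4368 -0.4231  0.0235] F [0.3 1.4 4.2] Tz 0.04 op 0.097
off [0 0] foot 0.038
in t 60.22 p [ 0.611  -0.1357  0.0614] F [-4.2  1.8 11.3] Tz 0.01 op 0.1
 t 61.21 p [ 0.6097 -0.1351  0.1678] F [-0.3  0.1 -1.1] Tz -0.05 op 0.248
```

The short plug is in. Next is the yellow plug, gripped across y because the instrument is close in x.

Run:
```python
from h import *
Y=np.array([.5663,-.4168]); z=.030
bot.set_gripper(.4,10); bot.goto([*Y,.15],rot(YB)); c=bot.read_camera("wrist"); 
to(Y,z,.2); bot.set_gripper(.05,25); st("gripped"); p=bot.current_ee_pos()
to(Y,p[2]+.16,.3)
mid=[.5,-.28,p[2]+.16]; bot.goto(mid,rot(YR))
if insert(p[2],BF,.024): release(); st()
```

```text
gripped t 64.03 p [ 0.5666 -0.4171  0.0307] F [-0.7  0.2  3.4] Tz -0.05 op 0.099
off [0 0] foot 0.03
in t 71.58 p [ 0.6585 -0.1313  0.0607] F [-3.8  0.5  8.5] Tz 0.0 op 0.103
 t 72.57 p [ 0.6572 -0.1308  0.167 ] F [-0.1 -0.4 -0.9] Tz -0.04 op 0.245
```

Both bores are plugged. Now I'll look at the box and the remaining plugs.

Run:
```python
from h import *
bot.goto([.46,-.27,.3],rot(1.66)); c=bot.read_camera("wrist"); im=c["pixels"]
print(plugs(c,30,300))
m=cv2.inRange(cv2.cvtColor(im,cv2.COLOR_BGR2HSV),*map(np.array,HSV["blue"]))
cs=max(cv2.findContours(m,cv2.RETR_EXTERNAL,2)[0],key=cv2.contourArea)
bx=cv2.approxPolyDP(cs,6,True).reshape(-1,2); print(bx.tolist()); print(cast(c,bx,.024).round(4).tolist())
cv2.polylines(im,[bx],True,(0,0,255),1); cv2.imwrite("pics/w7.png",im); st()
```

```text
[('blue', 118, [212.8, 32.8], array([ 0.3236, -0.3771])), ('blue', 97, [138.6, 82.5], array([ 0.3718, -0.4446])), ('blue', 80, [224.8, 130.0], array([ 0.4069, -0.3647])), ('blue', 60, [436.9, 356.9], array([ 0.6347, -0.12  ])), ('red', 77, [236.5, 242.7], array([ 0.5141, -0.3471]))]
[[323, 92], [319, 136], [438, 154], [447, 111]]
[[0.3635, -0.2739, 0.024], [0.4057, -0.274, 0.024], [0.4129, -0.1509, 0.024], [0.3706, -0.1494, 0.024]]
 t 74.32 p [ 0.46   -0.2697  0.2992] F [-0.6 -0.2  0.3] Tz -0.0 op 0.255
```

View pics/w7.png

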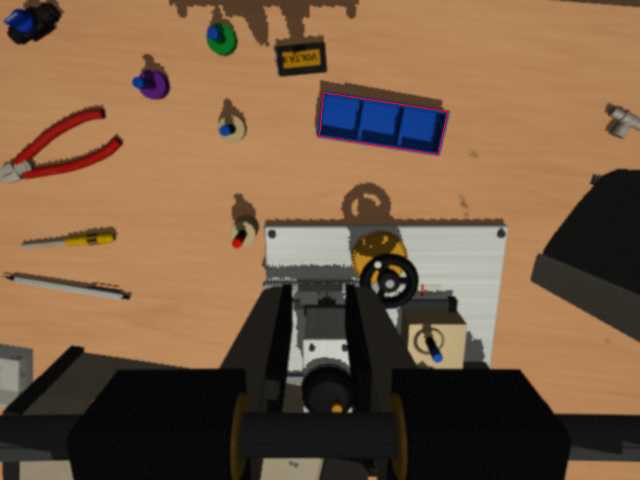

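The box centre is about (0.389,-0.2125), with corners (323,92), (447,111), (438,154) and (319,136), so the cells lie 41.5 mm apart along its length. In view, the near plug is seated and centred. Placing the two spare plugs in the end cells.

Run:
```python
from h import *
C=np.array([.3887,-.2125]); d=.0415*np.array([.058,.998])
for P,sh,cell in ((np.array([.4069,-.3646]),.016,C-d),(np.array([.5139,-.3467]),.032,C+d)):
    z=sh+.010
    bot.set_gripper(.35,10); bot.goto([*P,z+.09],rot(YR)); to(P,z,.2); bot.set_gripper(.05,25); st("grip"); zg=bot.current_ee_pos()[2]
    to(P,zg+.11,.3); to(cell,zg+.11,.3); to(cell,zg+.012,.15); bot.hold(.2)
    r=lower(zg+.0005,thr=3,step=.0015,speed=.05); print("foot",r[1]-zg,"f",r[2])
    bot.set_gripper(.25); to(cell,zg+.11,.25); st()
bot.goto([.46,-.27,.3],rot(1.66)); c=bot.read_camera("wrist"); im=c["pixels"]
cv2.imwrite("pics/w8.png",im); st()
```

```text
grip t 76.97 p [ 0.4075 -0.3654  0.0271] F [-0.1  0.7  5.8] Tz -0.01 op 0.1
foot 0.003491203972893535 f 7.34836072021933
 t 81.75 p [ 0.3859 -0.2535  0.1362] F [-0.3  0.9  0. ] Tz -0.01 op 0.25
grip t 83.84 p [ 0.5145 -0.3473  0.0431] F [ 0.  -0.1  5.1] Tz 0.0 op 0.096
foot 0.003544193837577911 f 9.366205026609045
 t 88.96 p [ 0.3907 -0.1708  0.1522] F [-0.5 -0.4  0.7] Tz -0.0 op 0.25
 t 90.46 p [ 0.4596 -0.2695  0.2988] F [-0.6  0.   0.8] Tz -0.03 op 0.25
```

View pics/w8.png

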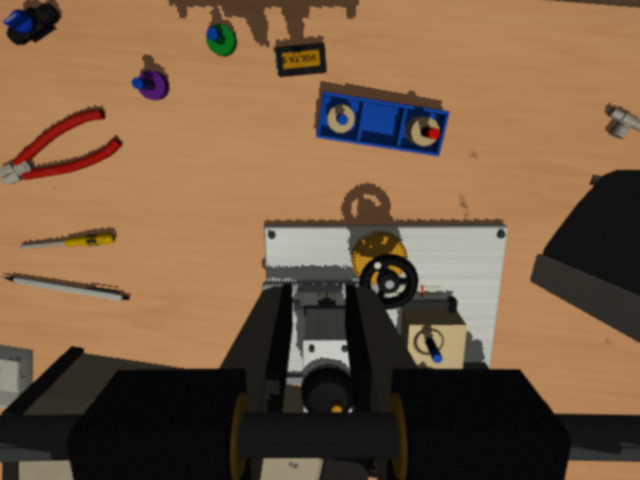

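Both spares stand upright in the end cells, at (342,118) and (427,132). Winding the head back 3.7 rad clockwise.

Run:
```python
from h import *
W=np.array([.5282,-.1972]); a=3.7/6
bot.set_gripper(.75,25)
bot.goto([*W,.17],rot(YB+a)); bot.line_to([*W,.077],max_speed=.12); st()
for i in range(3):
    bot.set_gripper(.4,25); turn(-2*a); bot.hold(.2); st("turned")
    bot.set_gripper(.75)
    if i<2: turn(2*a)
p=bot.current_ee_pos(); bot.line_to([p[0],p[1],.2],max_speed=.2)
bot.goto([.60,-.15,.22],rot(1.66)); c=bot.read_camera("wrist"); im=c["pixels"]; st()
for x in blobs(im,"red",3): print(x)
u=proj(c,[[.565,-.14,.05]])[0].astype(int); print(u)
x0,y0=max(u[0]-75,0),max(u[1]-60,0)
cv2.imwrite("pics/w9.png",cv2.resize(im[y0:y0+112,x0:x0+150],(800,597),interpolation=cv2.INTER_CUBIC)); print(x0,y0)
```

```text
t 94.5 p [ 0.5288 -0.1976  0.0779] F [-0.2 -0.2  0.5] Tz -0.01 op 0.747
turned t 96.19 p [ 0.5282 -0.197   0.0779] F [-1.6 -0.4  0.1] Tz -0.04 op 0.598
turned t 99.42 p [ 0.5282 -0.197   0.0779] F [-0.3 -0.9 -0.4] Tz -0.03 op 0.602
turned t 102.64 p [ 0.5283 -0.197   0.078 ] F [ 0.  -1.4 -0.3] Tz -0.07 op 0.605
 t 106.88 p [ 0.5999 -0.15    0.22  ] F [-0.3  0.1  0.2] Tz 0.01 op 0.749
[335 171]
260 111
```

View pics/w9.png

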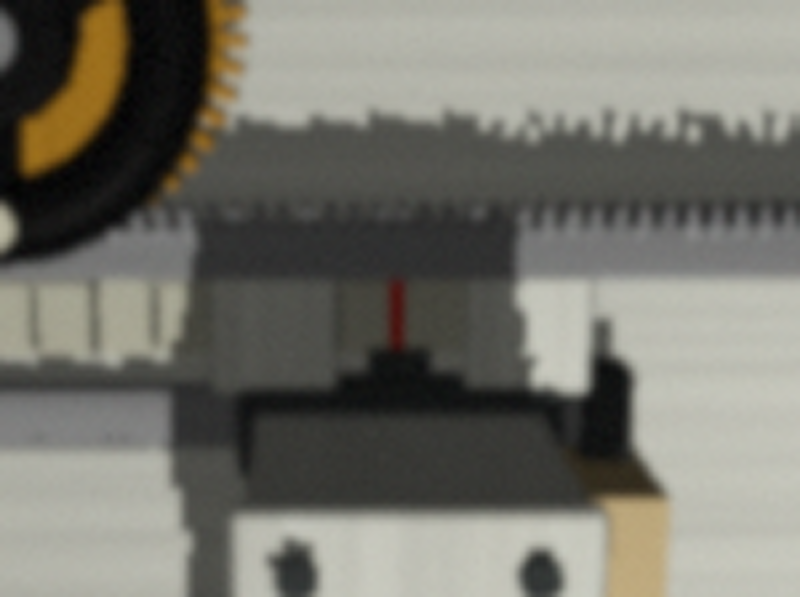

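Run:
```python
from h import *
c=bot.read_camera("wrist"); im=c["pixels"].astype(int)
r=im[...,2]-im[...,:2].max(2)
for y in range(162,180):
    row=r[y,320:350].clip(0); xs=np.arange(320,350)
    if row.max()>15: print(y,row.max(),round((row*xs*(row>8)).sum()/(row*(row>8)).sum(),2),(row>15).sum())
c=bot.read_camera("side")
for p in blobs(c["pixels"],"blue",8): 
    if 280<p[1][0]<460: print(p)
print("rod grip exp px",proj(c,[[.672,-.0625,.11]]).round(0), c["pixels"][tuple(proj(c,[[.672,-.0625,.1]])[0].round().astype(int)[::-1])])
```

```text
163 23 334.0 3
164 45 333.9 3
165 51 333.9 4
166 55 333.91 4
167 54 333.95 3
168 52 333.94 3
169 52 333.89 4
170 53 333.91 4
171 52 333.91 4
172 53 333.91 4
173 51 333.95 3
174 51 333.96 3
175 43 333.98 3
176 27 334.02 3
(8, [348.6, 126.4])
(8, [386.8, 129.8])
(17, [351.8, 134.6])
(9, [385.1, 147.9])
(135, [373.6, 166.6])
(23, [386.4, 161.2])
(22, [396.7, 176.4])
(955, [317.8, 303.9])
(29, [335.4, 348.6])
(30, [386.4, 362.3])
(154, [410.7, 431.6])
rod grip exp px [[389. 190.]] [28 28 28]
```

```bash
python3 -c "
from h import *
p=bot.current_ee_pos(); bot.line_to([p[0]-.05,p[1],.32]); bot.hold(.3); print(bot.job_done()); st()"
```

```text
the job is handed in; nothing more can be done
None
the job is handed in; nothing more can be done
```

I've done the job and handed it in (no verdict shown): near bore 16 mm with a short plug, far bore 24 mm with the middle plug, both flush by the measured foot depth, rod back in its holder, the spare short and long plugs upright in the box's end cells, and the head's red pointer on the red line.

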